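# Fit the long cartridge fuse and switch the board on

### The arm

A 6-joint arm with a two-finger parallel gripper is mounted at the origin on the work surface. World frame = base frame: x ahead of the robot, y to its left, z up, the work surface at z = 0. Lengths are in m, angles in rad, forces in N, time in s.
With the tool pointing down it reaches from about 0.325 to 0.9 m from the base axis. Payload 3.5 kg.
Tool frame: the origin (TCP) lies on the front face of the gripper's body, between the roots of the fingers; the fingertips stand 73 mm ahead of it and the grasp point (between the pads) lies bot.grip_point_offset ahead of it (bot.grip_point_offset is the distance from the TCP to the grasp point, in m); z points along the fingers, y is the direction in which the jaws open and shut (so a half turn about z gives the same grasp; the last joint's range is limited). The gripper opens to 85 mm and grips with 20 to 120 N. Pads are 22 mm wide; open, the fingers measure 114 mm over their backs; the gripper's body (76 mm by 85 mm) begins 54 mm behind the grasp point. The pads swing forward as they close: fully open they stand 13 mm farther back than shut.
Start: joints at [-1.36, 0.276, -0.026, 1.268, 0, 1.467], TCP at [0.193, -0.594, 0.304] pointing down, gripper open.
Joint ranges: [-3.12, 3.12], [-0.85, 1.88], [-1.08, 1.24], [-1.95, 2.15], [-1.57, 1.53], [-3.14, 3.14]. Speed limits (rad/s): [2.57, 2.57, 3.14, 3.14, 3.14, 3.14].

### API

Orientations are given as a unit quaternion [x, y, z, w].
In Python, from rig import bot, optics gives the robot as it stands.
- The arm moves only by the tool apply_moves, never from a script. Its argument "plan" is a list of rows, each an object with "claw": the opening, from -1 (shut) to 1 (fully open), so that 0 is half open; "travel": the shift along the world's x, y, z in cm, a list of three; "roll": the turn about the world's z in rad. A call has 1 to 10 rows; each row is the pose to reach, as a shift and turn from the pose commanded when the call began; what a row does not reach only later rows make up. A row lasts 1/12 s, in which the tool goes at most 41.7 mm and 7.16 degrees, less where a joint would pass 70% of its speed; a pose out of reach is approached as far as the arm can. A call with a gripper value outside its range is refused whole. The fingers move at their own pace and stop on an object; "squeeze" is the grip in N (left out, the last holds). Time passes only in rows, so rows that repeat a pose let the fingers close. It gives the time, the measured TCP pose, the force and the opening at its end, in the units of the state.
- bot.state(): the state, without advancing time (a new reading comes with each control period).
- optics.capture(name): name is "scene" or "top" or "wrist"; returns a dict with "image" (480x640x3 uint8, red, green, blue), "mtx" (3x3 intrinsics, pixels), "pose" (4x4, takes a point from camera to world coordinates). Camera axes: x right, y down, z forward; pixel columns grow to the right and rows downward; lengths in m; the calibration is good to about 2 mm. The wrist camera is an equidistant fisheye: a pixel r from the principal point sees the ray r / f radians off the axis. A picture is of the moment at which its call begins. There is no depth.
- bot.job_done(): hands the job in, once; it reports no verdict.
Trained networks look in the newest picture that a camera, given by its name, has taken for a name from the list of things; names that differ only in an ending like _2 or _b are one class to them, and where a whole thing is asked for, a point or a joint stands for the part that bears it (a point fixed in the world has none). Each returns a list of dicts, best first, with "conf" (0 to 1); they miss things now and then, are a little off and sometimes report something else, mostly with a low value. They report only what shows in the picture. A call takes as long as a camera call. They do not tell look-alikes from the thing itself.
- optics.search_frame(camera, name): "location" ([column, row] in pixels, amid what is visible of it).
- optics.cut_out(camera, name): "pixels" (480x640 bool, what is visible of it) and "location" ([column, row] in pixels, amid what is visible of it).
- optics.landmark_of(camera, name): "location" ([column, row] in pixels: a listed point, or the origin of a listed thing).
The state is a dict: "clock": time; "q": joint angles; "qd": joint speeds; "tau": joint torques, N m; "tool_pos": TCP position; "ee_rot": TCP orientation; "wrist_force": force on the tool from outside, world axes, zero at the start; "torque": the same for the moment, N m; "opening": finger opening in m.
Only numpy, scipy, OpenCV 4.12 (cv2) and the standard library are available. Lean on these libraries where they do the work, as an engineer would, in place of code of your own. Each camera call takes 0.05 s, during which the arm holds its last target. There are 200 camera calls.

### The job

Take the longer, thicker cartridge fuse from the fuse rest and press it down into the fuse clip on the green power board, past the sprung jaw, until it lies fully home on both forks, centred end to end, with the jaw closed over it. Only then throw the board's isolator lever all the way over to its other end. Leave the smaller fuse, the mug and the meter where they are, and let go of everything.

Things in the scene. Friction and masses are not known exactly. Their poses are not given: they have to be found in the camera images.
- fuse: The long cartridge fuse: a white ceramic rod with steel end caps, 20 mm in diameter, 127 mm long, caps 20 mm long, 80 to 150 g. Origin at its centre, x along its length. It starts lying level in one of the rest's two cradles (either one), its axis 34 mm above the table; it may be gripped across its middle from above, where 52 mm of its length are free between the cradle's supports.
- short_fuse: A smaller fuse of the same look, 14 mm in diameter, 85 mm long, in the other cradle, axis 30 mm above the table. Origin at its centre, x along its length. To be left alone.
- rest: Fixed black fuse rest: base plate 160 mm (its x) by 90 mm (its y), 6 mm thick, with two V cradles in which the fuses lie along its y, at x = -40 mm and +40 mm. Each cradle has two 8 mm wide V supports at y = -30 and +30 mm, up to 36 mm high. Origin under the plate's centre, on the table.
- board: Fixed green circuit board on a black base, 240 mm (its x) by 300 mm (its y), top 13 mm above the table. It carries the fuse clip (its fuse lies along the board's y), the isolator switch near its -y end, a fan on a heatsink (49 mm high, centre at x 75, y -75 mm) and low metal cages. Origin under its centre, on the table; z up.
- clip_seat (a point): Where the fuse's centre lies when fully home, 58 mm above the table; axes as the board's, the fuse lies along y. Two copper forks at y = -48 and +48 mm (8 mm wide, slot 22 mm, prongs to 3 mm above the seated axis, flared above that to 16 mm) take its end caps. Between them 88 mm along y are open for fingers, down to a spindle along y at x = 8 mm, its top 30 mm below the axis.
- jaw_nose (a point): Middle, between the two arms, of the sprung steel jaw's nose line, along y; it moves with the jaw. Its arms, 9 mm wide, stand at y = -57.5 and +57.5 mm from the seat, on its +x side; closed, the noses overhang the slot 11 mm above the seated axis, reaching in to x = 4.5 mm. Above, they flare outwards up to 37 mm above the axis: a fuse pressed straight down opens the jaw, which snaps back over it.
- jaw (a joint): Angle (rad) of the sprung jaw, both arms together: 0 closed (also with the fuse fully home), about 0.08 to 0.14 as the fuse passes; at most 0.6. Spring 0.6 N m/rad, preloaded 0.084 N m towards closed; passing takes about 5 to 15 N downwards on the fuse.
- isolator (a joint): Angle (rad) of the isolator lever about the board's y axis: 0 leaning 0.5 rad to the board's -x side (off), 1.0 leaning 0.5 rad to its +x side (on). It starts between 0 and 0.15 and stays where it is left. Friction is light (about 1 N at the knob).
- isolator_pivot (a point): Point on the lever's axis, 35 mm above the table, at x = -30, y = -110 mm on the board; axes as the board's. The lever, a steel rod of 10 mm diameter, stands on a grey block 70 mm (x) by 50 mm (y) whose top lies 3 mm above this point; the knob's centre is 70 mm from this point.
- isolator_tip (a point): Centre of the black ball knob on the lever, 26 mm in diameter; moves with the lever.
- mug: White mug with a handle, 80 mm in diameter, 90 mm high, standing beside the board. Origin at its foot's centre. To be left alone.
- meter: Grey hand multimeter lying flat beyond the rest, 85 by 170 mm, 34 mm high. Origin under its centre. To be left alone.
Mind the look-alikes: they are no part of the job. What is shaped like the fuse but blue, pink or yellow is not meant.

How it is judged:
On the way, in this order (a step that is already met when the one before it is completed fails the run):
1. the gripper presses the fuse down into the clip's mouth and the fuse pushes the sprung jaw open (jaw beyond 0.05 rad, fuse within 25 mm of its seat, the gripper touching it) (value of joint jaw above 0.05 rad and distance between fuse and clip_seat below 0.025 m and contact force between the fingers and fuse above 0.5 N), for 0.04 s.
2. the fuse lies fully home and the jaw has closed over it (x of fuse in the frame of clip_seat between -0.004 and 0.004 m and y of fuse in the frame of clip_seat between -0.01 and 0.01 m and z of fuse in the frame of clip_seat between -0.003 and 0.003 m and angle between the x axis of fuse and the y axis of clip_seat, either way round below 0.07 rad and value of joint jaw below 0.05 rad), for 0.2 s.
3. with the fuse home, the isolator lever is thrown over (beyond 0.85 rad) (all of step 2 and value of joint isolator above 0.85 rad), for 0.1 s.
At the end, for the whole second after the job is handed in: The long fuse lies in the clip: its centre within 3 mm of the seat in height, 4 mm sideways and 10 mm along the clip, within 0.07 rad of the clip's direction, jaw closed (below 0.05 rad); isolator beyond 0.85 rad; the fuse at rest (all of step 3 and linear speed of fuse below 0.02 m/s); the robot touches nothing.
It fails at once if the smaller fuse is moved more than 30 mm (distance of short_fuse from where it was at the start of the episode above 0.03 m).
It fails at once if the mug is moved more than 30 mm or tipped (distance of mug from where it was at the start of the episode above 0.03 m or angle between mug's own z axis and vertical above 0.5 rad).
It fails at once if the meter is moved more than 30 mm (distance of meter from where it was at the start of the episode above 0.03 m).
It also fails if it takes over 54 s, if anything falls off the work surface, if the arm or the gripper's body presses on something with over 40 N, if the wrist force passes 120 N, or if a joint passes its speed limit or range.

## Working session

There is one attempt and no reset: what is moved stays moved. The work goes in short steps, Python scripts to look and compute and a tool call to move; the robot and the scene stay as the last step left them, time stands still between calls to the robot, and variables do not carry over. Pictures are saved under pics/ and viewed, about 8 in all and at most 12, crops included, and the job is handed in when it is done.

Besides the shell and the picture viewer there is one more tool, called after ">>>" in YAML: its name, and indented under it one key for each argument. apply_moves: Moves the arm, as the interface text tells. Its arguments: {"type":"object","properties":{"plan":{"type":"array"},"squeeze":{"type":"number"}},"required":["plan"]}

```bash
mkdir -p pics
cat > h.py <<'E'
import numpy as np, cv2
from rig import bot, optics
def ray(c,px):
    K=np.array(c["mtx"]);T=np.array(c["pose"])
    v=np.array([(px[0]-K[0,2])/K[0,0],(px[1]-K[1,2])/K[1,1]])
    if c.get("fish"):
        r=np.linalg.norm(v); d=np.array([*(v/max(r,1e-9)*np.sin(r)),np.cos(r)])
    else: d=np.array([*v,1.]); d/=np.linalg.norm(d)
    return T[:3,3],T[:3,:3]@d
def atz(c,px,z):
    o,d=ray(c,px); return o+d*(z-o[2])/d[2]
def tri(rays):
    A=0;b=0
    for o,d in rays:
        P=np.eye(3)-np.outer(d,d);A=A+P;b=b+P@o
    x=np.linalg.solve(A,b)
    return x,[round(float(np.linalg.norm((np.eye(3)-np.outer(d,d))@(x-o)))*1000,1) for o,d in rays]
def cap(n):
    c=optics.capture(n); c["fish"]=n=="wrist"; return c
def save(c,f): cv2.imwrite("pics/"+f,cv2.cvtColor(c["image"],cv2.COLOR_RGB2BGR))
E
python3 - <<'E'
from h import *
print(bot.grip_point_offset,bot.state())
np.set_printoptions(precision=3,suppress=True)
C={n:cap(n) for n in("scene","top","wrist")}
for n,c in C.items(): print(n,c["mtx"],c["pose"])
cv2.imwrite("pics/a.png",cv2.cvtColor(np.vstack([C["scene"]["image"],C["top"]["image"]]),cv2.COLOR_RGB2BGR)) 
save(C["scene"],"s.png");save(C["top"],"t.png")
for k in["fuse","short_fuse","rest","board","clip_seat","jaw_nose","isolator_pivot","isolator_tip","mug","meter"]:
    L=[]
    for n in C:
        r=optics.landmark_of(n,k)
        print(k,n,[(np.round(x["location"]).tolist(),round(x["conf"],2)) for x in r[:3]])
        if r and n!="wrist" : L.append(ray(C[n],r[0]["location"]))
    if len(L)>1: print("   ",tri(L))
E
```

```text
0.0539 {'clock': 0.0, 'q': array([-1.36040739e+00,  2.77152122e-01, -2.79453225e-02,  1.26800325e+00,
        4.41004955e-06,  1.46740862e+00]), 'qd': array([-0.00053676, -0.0025368 , -0.00135766,  0.00054883, -0.00134655,
        0.00101046]), 'tau': array([-9.39281308e-04, -4.45506513e+01,  2.95203406e+01,  1.63055031e-02,
       -3.96732312e-04, -9.41229814e-06]), 'tool_pos': array([ 0.19277148, -0.5938503 ,  0.30271729]), 'ee_rot': array([ 9.87717595e-01,  1.56245401e-01, -5.94112064e-05, -1.15065196e-03]), 'wrist_force': array([-0.23432955, -0.51385233, -0.55474995]), 'torque': array([-0.00188434, -0.01597213,  0.03258337]), 'opening': 0.08522821240507773}
scene [[487.703   0.    319.465]
 [  0.    487.703 239.682]
 [  0.      0.      1.   ]] [[-0.443  0.776 -0.449  1.017]
 [ 0.896  0.38  -0.228  0.235]
 [-0.006 -0.503 -0.864  0.999]
 [ 0.     0.     0.     1.   ]]
top [[501.076   0.    320.1  ]
 [  0.    501.076 240.117]
 [  0.      0.      1.   ]] [[-0.014 -0.995  0.097  0.386]
 [-1.     0.014  0.003 -0.006]
 [-0.004 -0.096 -0.995  1.427]
 [ 0.     0.     0.     1.   ]]
wrist 
[... 874 characters left out ...]
t []
    (array([ 0.558, -0.145, -0.007]), [2.0, 2.0])
clip_seat scene [([282.0, 222.0], 0.7)]
clip_seat top [([356.0, 239.0], 0.69)]
clip_seat wrist []
    (array([ 0.523, -0.105,  0.059]), [4.4, 4.4])
jaw_nose scene [([281.0, 222.0], 0.76)]
jaw_nose top [([357.0, 234.0], 0.59)]
jaw_nose wrist []
    (array([ 0.532, -0.105,  0.074]), [1.2, 1.2])
isolator_pivot scene [([222.0, 219.0], 0.74)]
isolator_pivot top [([411.0, 221.0], 0.85)]
isolator_pivot wrist []
    (array([ 0.569, -0.254,  0.037]), [4.7, 4.7])
isolator_tip scene [([214.0, 189.0], 0.61)]
isolator_tip top []
isolator_tip wrist []
mug scene [([156.0, 184.0], 0.78)]
mug top []
mug wrist []
meter scene []
meter top []
meter wrist []
```

View pics/s.png

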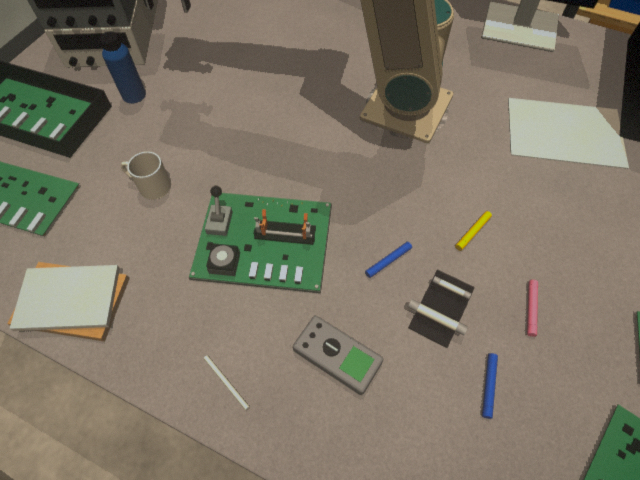

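View pics/t.png

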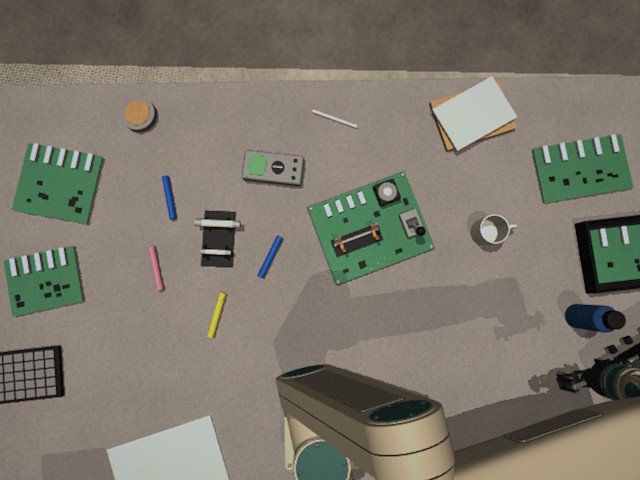

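The scene picture shows the long fuse at about (437,317) and the short one at (452,288). The top picture shows them at (217,223) and (217,252). The clip is near top (356,238), the isolator knob at (419,231), leaning to the board's -x side, and the mug at (492,230). The blue, pink and yellow rods are decoys.

Run:
```python
from h import *
np.set_printoptions(precision=4,suppress=True)
C={n:cap(n) for n in("scene","top")}
want={"fuse":{"scene":(437,317),"top":(217,223)}}
R=[]
for n,c in C.items():
    for r in optics.cut_out(n,"fuse")+optics.cut_out(n,"short_fuse"):
        m=np.argwhere(r["pixels"])[:,::-1].astype(float)
        if np.hypot(*(np.array(r["location"])-want["fuse"][n]))>14: continue
        (cx,cy),s,a=cv2.minAreaRect(m.astype(np.float32))
        vx,vy,_,_=cv2.fitLine(m.astype(np.float32),cv2.DIST_L2,0,.01,.01).ravel()
        p=atz(C[n],(cx-20*vx,cy-20*vy),.034);q=atz(C[n],(cx+20*vx,cy+20*vy),.034)
        print(n,r["conf"],len(m),(cx,cy),s,atz(c,(cx,cy),.034),"yaw",np.arctan2(*(q-p)[[1,0]]))
        R.append((n,ray(c,(cx,cy))))
a=[x for n,x in R if n=="scene"];b=[x for n,x in R if n=="top"]
if a and b: print(tri([a[0],b[0]]))
# board yaw by green mask in top
im=C["top"]["image"].astype(int);g=((im[...,1]>im[...,0]+20)&(im[...,1]>im[...,2]+10)).astype(np.uint8)
k=g.copy();k[:, :300]=0;k[:,445:]=0;k[:165]=0;k[290:]=0
rc=cv2.minAreaRect(np.argwhere(k)[:,::-1].astype(np.float32));B=cv2.boxPoints(rc)
P=np.array([atz(C["top"],p,.013) for p in B]);print("board",P[:,:2].tolist(),P.mean(0),np.linalg.norm(P-np.roll(P,1,0),axis=1))
for i in range(4):
    d=P[(i+1)%4]-P[i];print(np.arctan2(d[1],d[0]))
```

```text
scene 0.82 590 (437.50006103515625, 316.5000305175781) (63.98942184448242, 9.852916717529297) [0.5736 0.2852 0.034 ] yaw 1.506741164244
top 0.83 394 (217.0061798095703, 223.33355712890625) (46.153541564941406, 8.808774948120117) [0.5727 0.2862 0.034 ] yaw -1.6214083278937566
(array([0.573 , 0.2858, 0.033 ]), [0.6, 0.6])
board [[0.6196094138752917, 0.03439724401949856], [0.7223013304172585, -0.2486310256593374], [0.4962979322292389, -0.32450973783478226], [0.39658232269152216, -0.045308264872706935]] [ 0.5587 -0.146   0.013 ] [0.2368 0.3011 0.2384 0.2965]
-1.2227352949778376
-2.8176763480182183
1.9138228012994205
0.34323458744965313
```

>>> apply_moves:
  plan:
    - {"claw": 1,"travel": [4,9,4],"roll": 0.12}
    - {"claw": 1,"travel": [6,13,4],"roll": 0.25}
    - {"claw": 1,"travel": [8,17,4],"roll": 0.37}
    - {"claw": 1,"travel": [10,21,4],"roll": 0.5}
    - {"claw": 1,"travel": [12,25,4],"roll": 0.62}
    - {"claw": 1,"travel": [13,29,4],"roll": 0.75}
    - {"claw": 1,"travel": [15,33,4],"roll": 0.87}
    - {"claw": 1,"travel": [17,37,4],"roll": 1.0}
    - {"claw": 1,"travel": [19,41,4],"roll": 1.12}
    - {"claw": 1,"travel": [21,45,4],"roll": 1.24}

```text
clock: 2.78
tool_pos: [0.3662, -0.2189, 0.3439]
ee_rot: [0.711, 0.703, 0.0, 0.001]
wrist_force: [1.0, -0.6, -0.1]
opening: 0.0854
```

>>> apply_moves:
  plan:
    - {"claw": 1,"travel": [20.7,50.5,0],"roll": -0.04}
    - {"claw": 1,"travel": [20.7,50.5,0],"roll": -0.04}
    - {"claw": 1,"travel": [20.7,50.5,0],"roll": -0.04}
    - {"claw": 1,"travel": [20.7,50.5,0],"roll": -0.04}
    - {"claw": 1,"travel": [20.7,50.5,0],"roll": -0.04}
    - {"claw": 1,"travel": [20.7,50.5,0],"roll": -0.04}
    - {"claw": 1,"travel": [20.7,50.5,0],"roll": -0.04}
    - {"claw": 1,"travel": [20.7,50.5,0],"roll": -0.04}
    - {"claw": 1,"travel": [20.7,50.5,-6],"roll": -0.04}
    - {"claw": 1,"travel": [20.7,50.5,-10],"roll": -0.04}

```text
clock: 3.62
tool_pos: [0.5237, 0.1618, 0.3154]
ee_rot: [0.727, 0.687, 0.003, 0.002]
wrist_force: [1.0, 0.6, 0.7]
opening: 0.0853
```

>>> apply_moves:
  plan:
    - {"claw": 0.2,"travel": [3.5,9,-4],"roll": 0}
    - {"claw": 0.2,"travel": [3.5,9,-8],"roll": 0}
    - {"claw": 0.2,"travel": [3.5,9,-10],"roll": 0}
    - {"claw": 0.2,"travel": [3.5,9,-10],"roll": 0}
    - {"claw": 0.2,"travel": [3.5,9,-10],"roll": 0}
    - {"claw": 0.2,"travel": [3.5,9,-10],"roll": 0}

```text
clock: 4.12
tool_pos: [0.5558, 0.249, 0.212]
ee_rot: [0.727, 0.687, -0.002, -0.001]
wrist_force: [-0.7, 0.4, 0.3]
opening: 0.0515
```

Run:
```python
from h import *
np.set_printoptions(precision=4,suppress=True)
c=cap("wrist");save(c,"w1.png");s=bot.state()
print(s["clock"],s["tool_pos"],s["ee_rot"],s["opening"])
for r in optics.cut_out("wrist","fuse"):
    m=np.argwhere(r["pixels"])[:,::-1].astype(np.float32)
    P=np.array([atz(c,p,.044) for p in m])[:,:2].astype(np.float32)
    rc=cv2.minAreaRect(P);l=cv2.fitLine(P,cv2.DIST_L2,0,.01,.01).ravel()
    print(r["conf"],r["location"],len(m),P.mean(0),rc,"yaw",np.arctan2(l[1],l[0]))
```

```text
4.1667 [0.5568 0.2488 0.2137] [ 0.727   0.6867 -0.      0.0002] 0.050958577460438303
0.81 [342.2, 180.5] 5436 [0.5729 0.2869] ((0.5727629661560059, 0.28497105836868286), (0.1268603652715683, 0.019837219268083572), 87.07703399658203) yaw 1.5114422
0.81 [109.4, 2.2] 282 [0.4178 0.4305] ((0.41838139295578003, 0.42915093898773193), (0.009633826091885567, 0.02909991145133972), 73.75829315185547) yaw -0.22077236
0.67 [57.7, 197.8] 2463 [0.353  0.2931] ((0.3463156819343567, 0.29472264647483826), (0.01934252679347992, 0.12382765114307404), 73.72797393798828) yaw -0.2794918
0.64 [381.5, 5.0] 789 [0.6101 0.4034] ((0.6221797466278076, 0.40270543098449707), (0.07141300290822983, 0.010421143844723701), 2.622436761856079) yaw 0.11393355
0.58 [270.5, 358.2] 1744 [0.5001 0.1565] ((0.4886733293533325, 0.16173112392425537), (0.022600531578063965, 0.1150997132062912), 63.39933776855469) yaw -0.47767028
```

View pics/w1.png

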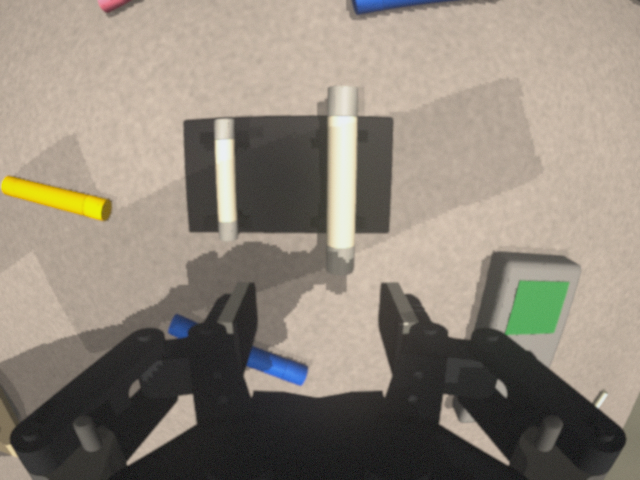

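The long fuse is at wrist (342,180) with the short one clear to the left at (226,180). The fuse centre is about (0.573, 0.2855) with yaw 1.513, and three views agree on that. I'll descend now.

>>> apply_moves:
  plan:
    - {"claw": 0.2,"travel": [1.6,3.7,0],"roll": 0}
    - {"claw": 0.2,"travel": [1.6,3.7,-4],"roll": 0}
    - {"claw": 0.2,"travel": [1.6,3.7,-8],"roll": 0}
    - {"claw": 0.2,"travel": [1.6,3.7,-10.5],"roll": 0}
    - {"claw": 0.2,"travel": [1.6,3.7,-12.5],"roll": 0}
    - {"claw": 0.2,"travel": [1.6,3.7,-12.5],"roll": 0}
    - {"claw": 0.2,"travel": [1.6,3.7,-12.5],"roll": 0}
  squeeze: 60

```text
clock: 4.8
tool_pos: [0.5732, 0.2852, 0.0893]
ee_rot: [0.727, 0.686, 0.0, 0.0]
wrist_force: [0.3, -0.2, 0.3]
opening: 0.0514
```

>>> apply_moves:
  plan:
    - {"claw": -1,"travel": [0,0,0],"roll": 0}
    - {"claw": -1,"travel": [0,0,0],"roll": 0}
    - {"claw": -1,"travel": [0,0,0],"roll": 0}
    - {"claw": -1,"travel": [0,0,0],"roll": 0}
    - {"claw": -1,"travel": [0,0,0],"roll": 0}
    - {"claw": -1,"travel": [0,0,0],"roll": 0}

```text
clock: 5.3
tool_pos: [0.5733, 0.2866, 0.0913]
ee_rot: [0.727, 0.687, 0.001, 0.0]
wrist_force: [-3.3, -0.1, 7.4]
opening: 0.0182
```

>>> apply_moves:
  plan:
    - {"claw": -1,"travel": [0,0,2],"roll": 0}
    - {"claw": -1,"travel": [0,0,6],"roll": 0}
    - {"claw": -1,"travel": [0,0,10],"roll": 0}
    - {"claw": -1,"travel": [0,-3,13],"roll": 0}
    - {"claw": -1,"travel": [0,-7,15],"roll": 0.1}
    - {"claw": -1,"travel": [0,-11,17],"roll": 0.2}
    - {"claw": -1,"travel": [0,-15,18],"roll": 0.3}
    - {"claw": -1,"travel": [0,-19,19],"roll": 0.39}
    - {"claw": -1,"travel": [0,-23,19],"roll": 0.39}
    - {"claw": -1,"travel": [0,-27,19],"roll": 0.39}

```text
clock: 6.13
tool_pos: [0.5733, 0.0165, 0.2812]
ee_rot: [0.58, 0.815, 0.001, 0.002]
wrist_force: [0.5, 0.2, -0.2]
opening: 0.0181
```

>>> apply_moves:
  plan:
    - {"claw": -1,"travel": [0,-4,0],"roll": 0}
    - {"claw": -1,"travel": [0,-8,0],"roll": 0}
    - {"claw": -1,"travel": [-1,-12,0],"roll": 0}
    - {"claw": -1,"travel": [-1,-16,0],"roll": 0}
    - {"claw": -1,"travel": [-1,-20,0],"roll": 0}
    - {"claw": -1,"travel": [-1,-23,0],"roll": 0}
    - {"claw": -1,"travel": [-1,-23,0],"roll": 0}
    - {"claw": -1,"travel": [-1,-23,0],"roll": 0}
    - {"claw": -1,"travel": [-1,-23,0],"roll": 0}

```text
clock: 6.88
tool_pos: [0.5626, -0.2116, 0.2789]
ee_rot: [0.58, 0.814, 0.0, 0.0]
wrist_force: [0.0, 0.5, -1.3]
opening: 0.0178
```

Run:
```python
from h import *
np.set_printoptions(precision=4,suppress=True)
c=cap("wrist");save(c,"w2.png");s=bot.state()
print(s["clock"],s["tool_pos"],s["ee_rot"],s["opening"])
for k,z in(("clip_seat",.058),("jaw_nose",.069),("board",0),("isolator_pivot",.035),("isolator_tip",.1)):
    for r in optics.landmark_of("wrist",k)[:2]: print(k,r["conf"],r["location"],atz(c,r["location"],z))
```

```text
6.9333 [ 0.5626 -0.2109  0.2787] [0.5799 0.8147 0.0002 0.0002] 0.01815694742055907
clip_seat 0.93 [310.4, 81.3] [ 0.5219 -0.1089  0.058 ]
jaw_nose 0.72 [322.8, 77.4] [ 0.5303 -0.1045  0.069 ]
jaw_nose 0.42 [316.5, 322.3] [ 0.5904 -0.2938  0.069 ]
board 0.73 [336.7, 142.8] [ 0.5603 -0.1483  0.    ]
isolator_pivot 0.91 [304.4, 260.1] [ 0.5657 -0.2551  0.035 ]
isolator_tip 0.57 [262.0, 290.2] [ 0.5382 -0.2654  0.1   ]
```

View pics/w2.png

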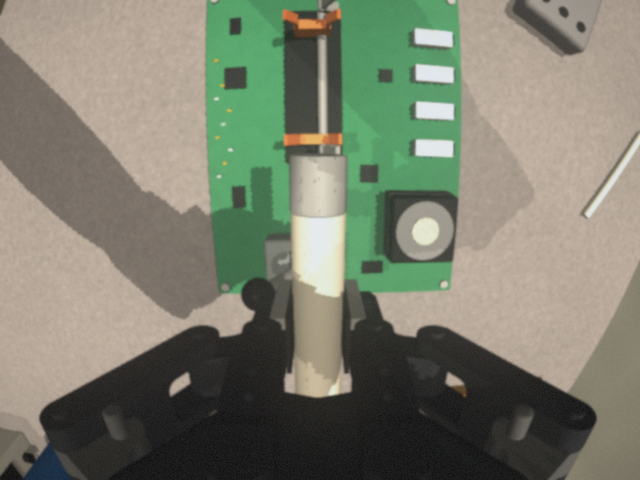

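The wrist view shows the fuse held square, with its cap at (318,185). The near fork is centred at (312,140), the far fork at (312,20), and the spindle is on the +x side. I'll refine seat and yaw from the orange forks.

```bash
cat > forks.py <<'E'
from h import *
np.set_printoptions(precision=4,suppress=True)
c=cap("wrist");im=c["image"]
hsv=cv2.cvtColor(im,cv2.COLOR_RGB2HSV)
m=cv2.inRange(hsv,(5,130,90),(20,255,255));m[165:]=0
n,l,st,ce=cv2.connectedComponentsWithStats(m)
F=[]
for i in sorted(range(1,n),key=lambda i:-st[i,4])[:4]:
    x,y,w,h,a=st[i]; print(st[i],ce[i])
    if a>60:
        ys,xs=np.where(l==i)
        # left/right extreme pixels are flare tips, z .074
        L=(xs.min(),ys[xs<=xs.min()+1].mean());R=(xs.max()+1,ys[xs>=xs.max()-1].mean())
        p,q=atz(c,L,.074),atz(c,R,.074);F.append((p+q)/2);print("tips",p,q,"w",np.linalg.norm(p-q),F[-1])
if len(F)>1:
    F=sorted(F[:2],key=lambda f:f[1]);d=F[1]-F[0];print("mid",(F[0]+F[1])/2,"dist",np.linalg.norm(d),"yaw",np.arctan2(d[1],d[0]))
s=bot.state();q=s["ee_rot"];print(s["clock"],s["tool_pos"],2*np.arctan2(q[1],q[0]))
# held fuse: white/grey mask
for r in optics.cut_out("wrist","fuse")[:2]:
    P=np.argwhere(r["pixels"])[:,::-1].astype(float);zz=s["tool_pos"][2]-.056
    top=P[P[:,1]<=P[:,1].min()+1].mean(0);W=np.array([atz(c,p,zz+.005) for p in P[P[:,1]<300]]).astype(np.float32)[:,:2]
    g=cv2.fitLine(W,cv2.DIST_L2,0,.01,.01).ravel();print(r["conf"],"end",top,atz(c,top,zz),"fuse yaw",np.arctan2(g[1],g[0]),"pt",g[2:])
E
python3 forks.py
```

```text
[283  11  58  24 712] [310.7444  22.2935]
tips [ 0.4866 -0.0676  0.074 ] [ 0.527 -0.054  0.074] w 0.04265099043668683 [ 0.5068 -0.0608  0.074 ]
[284 135  58  12 594] [311.3737 139.9697]
tips [ 0.5189 -0.1581  0.074 ] [ 0.5588 -0.1437  0.074 ] w 0.04249247313758668 [ 0.5388 -0.1509  0.074 ]
[325  32   2   2   2] [325.5  32.5]
[328  32   1   1   1] [328.  32.]
mid [ 0.5228 -0.1059  0.074 ] dist 0.09567587198224681 yaw 1.9124941656356347
7.2333 [ 0.5628 -0.2107  0.2782] 1.9051971437663007
0.74 end [317.5  154.56] [ 0.5426 -0.1523  0.2222] fuse yaw -1.2394764 pt [ 0.5504 -0.1746]
```

>>> apply_moves:
  plan:
    - {"claw": -1,"travel": [-1.5,4,0],"roll": 0.007}
    - {"claw": -1,"travel": [-3,8,0],"roll": 0.007}
    - {"claw": -1,"travel": [-4,10.5,-2],"roll": 0.007}
    - {"claw": -1,"travel": [-4,10.5,-5],"roll": 0.007}
    - {"claw": -1,"travel": [-4,10.5,-8],"roll": 0.007}
    - {"claw": -1,"travel": [-4,10.5,-10],"roll": 0.007}
    - {"claw": -1,"travel": [-4,10.5,-10],"roll": 0.007}
    - {"claw": -1,"travel": [-4,10.5,-10],"roll": 0.007}
    - {"claw": -1,"travel": [-4,10.5,-10],"roll": 0.007}

```text
clock: 8.03
tool_pos: [0.5237, -0.107, 0.1794]
ee_rot: [0.577, 0.817, 0.0, 0.001]
wrist_force: [0.2, -0.4, -1.1]
opening: 0.0178
```

```bash
python3 forks.py
python3 - <<'E'
from h import *
save(cap("wrist"),"w3.png")
E
```

```text
[287 164   1   1   1] [287. 164.]
8.0833 [ 0.5241 -0.1072  0.18  ] 1.910719464389924
0.75 end [317.5588 154.5588] [ 0.5033 -0.0488  0.124 ] fuse yaw -1.2291061 pt [ 0.5112 -0.0709]
0.46 end [319.0263  83.8816] [ 0.4958 -0.0259  0.124 ] fuse yaw 0.30852082 pt [ 0.5151 -0.0552]
```

View pics/w3.png

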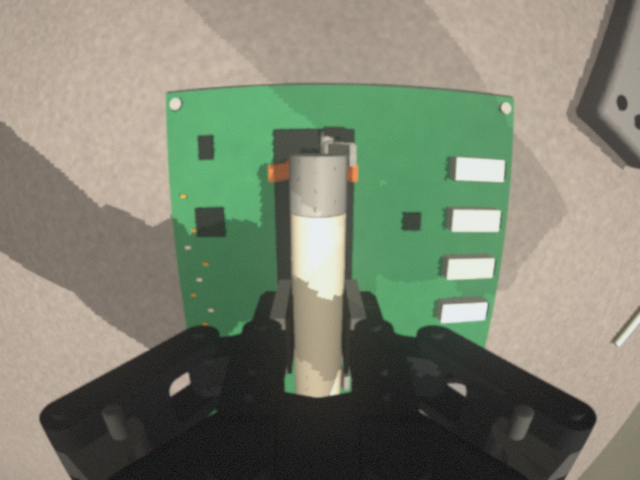

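The held fuse is centred at column 318 and the far fork at about 313 (tips 268 and 359), so I need roughly 1 mm towards board -x. I'll correct that and press down.

>>> apply_moves:
  plan:
    - {"claw": -1,"travel": [-0.2,0.25,0],"roll": 0}
    - {"claw": -1,"travel": [-0.2,0.25,-1],"roll": 0}
    - {"claw": -1,"travel": [-0.2,0.25,-2],"roll": 0}
    - {"claw": -1,"travel": [-0.2,0.25,-3],"roll": 0}
    - {"claw": -1,"travel": [-0.2,0.25,-3.7],"roll": 0}
    - {"claw": -1,"travel": [-0.2,0.25,-4.3],"roll": 0}
    - {"claw": -1,"travel": [-0.2,0.25,-4.8],"roll": 0}
    - {"claw": -1,"travel": [-0.2,0.25,-5.2],"roll": 0}
    - {"claw": -1,"travel": [-0.2,0.25,-5.2],"roll": 0}
  squeeze: 80

```text
clock: 8.93
tool_pos: [0.5192, -0.1041, 0.1246]
ee_rot: [0.577, 0.817, -0.001, -0.001]
wrist_force: [-2.4, -0.9, -2.2]
opening: 0.0176
```

>>> apply_moves:
  plan:
    - {"claw": -1,"travel": [0.1,0,-0.4],"roll": 0}
    - {"claw": -1,"travel": [0.1,0,-0.8],"roll": 0}
    - {"claw": -1,"travel": [0.1,0,-1.1],"roll": 0}
    - {"claw": -1,"travel": [0.1,0,-1.4],"roll": 0}
    - {"claw": -1,"travel": [0.1,0,-1.4],"roll": 0}
    - {"claw": -1,"travel": [0.1,0,-1.4],"roll": 0}

```text
clock: 9.43
tool_pos: [0.5219, -0.1042, 0.115]
ee_rot: [0.577, 0.817, -0.0, 0.0]
wrist_force: [-9.9, 1.3, 19.5]
opening: 0.0179
```

>>> apply_moves:
  plan:
    - {"claw": 0,"travel": [0,0,0.1],"roll": 0}
    - {"claw": 0,"travel": [0,0,0.1],"roll": 0}
    - {"claw": 0,"travel": [0,0,0.1],"roll": 0}
    - {"claw": 0,"travel": [0,0,0.1],"roll": 0}
    - {"claw": 0,"travel": [0,0,4],"roll": 0}
    - {"claw": 0,"travel": [0,0,8],"roll": 0}
    - {"claw": 0,"travel": [1.3,-4,12],"roll": 0}
    - {"claw": 0,"travel": [2.7,-8,16],"roll": 0}
    - {"claw": 0,"travel": [4,-12,16],"roll": 0}
    - {"claw": 0,"travel": [4,-12,16],"roll": 0}

```text
clock: 10.27
tool_pos: [0.5641, -0.2273, 0.2753]
ee_rot: [0.577, 0.816, 0.0, 0.004]
wrist_force: [-0.1, 0.3, 0.4]
opening: 0.0427
```

Run:
```python
from h import *
np.set_printoptions(precision=4,suppress=True)
c=cap("wrist");s=bot.state();print(s["clock"],s["tool_pos"],s["wrist_force"])
sc=cap("scene");tp=cap("top")
a=c["image"][0:380,140:540]; b=cv2.resize(sc["image"][180:270,205:325],None,fx=3.3,fy=3.3,interpolation=cv2.INTER_CUBIC)[:380,:396]
o=np.zeros((380,800,3),np.uint8);o[:,:400]=a;o[:b.shape[0],400:400+b.shape[1]]=b
cv2.imwrite("pics/v4.png",o[...,::-1])
for nm,cc in(("wrist",c),("scene",sc),("top",tp)):
  for r in optics.cut_out(nm,"fuse"):
    m=np.argwhere(r["pixels"])[:,::-1].astype(np.float32)
    z=.066 if nm=="wrist" else .06
    P=np.array([atz(cc,p,z) for p in m])[:,:2].astype(np.float32)
    if np.hypot(*(P.mean(0)-[.5228,-.1059]))>.04: continue
    rc=cv2.minAreaRect(P);l=cv2.fitLine(P,cv2.DIST_L2,0,.01,.01).ravel()
    print(nm,r["conf"],r["location"],rc,"yaw",np.arctan2(l[1],l[0]))
  for k,z in(("jaw_nose",.069),("isolator_tip",.1),("isolator_pivot",.035)):
    for r in optics.landmark_of(nm,k)[:1]: print(nm,k,r["conf"],r["location"],atz(cc,r["location"],z))
```

```text
10.3167 [ 0.5661 -0.2316  0.2762] [ 3.193  -5.2626  2.2809]
wrist 0.62 [319.2, 69.6] ((0.5257738828659058, -0.1149149090051651), (0.020225439220666885, 0.10819859057664871), 19.497901916503906) yaw -1.2395502
wrist isolator_tip 0.9 [263.3, 273.6] [ 0.5382 -0.2674  0.1   ]
wrist isolator_pivot 0.62 [305.4, 247.6] [ 0.5655 -0.2592  0.035 ]
scene 0.91 [282.5, 221.3] ((0.5243562459945679, -0.10360398888587952), (0.02464802749454975, 0.12041009962558746), 20.47194480895996) yaw -1.2166345
scene jaw_nose 0.56 [280.0, 222.6] [ 0.533  -0.1096  0.069 ]
scene isolator_tip 0.62 [214.6, 188.0] [ 0.5329 -0.2766  0.1   ]
scene isolator_pivot 0.67 [220.8, 217.2] [ 0.5635 -0.2546  0.035 ]
top 0.78 [357.5, 236.3] ((0.5225042700767517, -0.10655903071165085), (0.020744428038597107, 0.12704743444919586), 19.06393051147461) yaw -1.241451
top isolator_pivot 0.88 [410.3, 220.8] [ 0.5718 -0.2557  0.035 ]
```

View pics/v4.png

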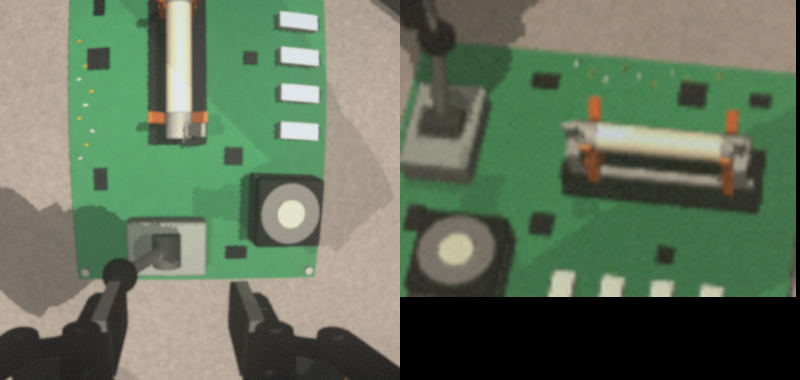

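The fuse is seated. The top view puts its centre at (0.5225, -0.1066) against the seat at (0.5228, -0.1059), and the jaw noses lie over its end caps. The knob is at crop (120,274), near (0.539, -0.268). Next I'll straddle the knob.

>>> apply_moves:
  plan:
    - {"claw": 0.2,"travel": [-2.65,-3.7,-2],"roll": 0}
    - {"claw": 0.2,"travel": [-2.65,-3.7,-5],"roll": 0}
    - {"claw": 0.2,"travel": [-2.65,-3.7,-7],"roll": 0}
    - {"claw": 0.2,"travel": [-2.65,-3.7,-7],"roll": 0}
    - {"claw": 0.2,"travel": [-2.65,-3.7,-7],"roll": 0}
    - {"claw": 0.2,"travel": [-2.65,-3.7,-7],"roll": 0}

```text
clock: 11.52
tool_pos: [0.536, -0.2614, 0.2033]
ee_rot: [0.577, 0.817, 0.0, 0.001]
wrist_force: [0.5, 0.8, 0.6]
opening: 0.0512
```

Run:
```python
from h import *
np.set_printoptions(precision=4,suppress=True)
R=[]
P=[];D={}
for n in("wrist","scene","top"):
    c=cap(n);D[n]=c
    if n=="wrist": save(c,"w5.png");s=bot.state();print(s["clock"],s["tool_pos"],s["opening"])
    for r in optics.landmark_of(n,"isolator_tip")[:1]: print(n,r["conf"],r["location"],atz(c,r["location"],.098));R.append(ray(c,r["location"]))
if len(R)>1: print(tri(R))
```

```text
11.5667 [ 0.5365 -0.2616  0.204 ] 0.0511422377342411
wrist 0.91 [312.5, 288.6] [ 0.5369 -0.2708  0.098 ]
scene 0.52 [216.9, 187.1] [ 0.5274 -0.2743  0.098 ]
top 0.68 [359.1, 236.3] [ 0.5237 -0.1067  0.098 ]
(array([ 0.5398, -0.1751,  0.2149]), [47.6, 60.5, 81.8])
```

View pics/w5.png

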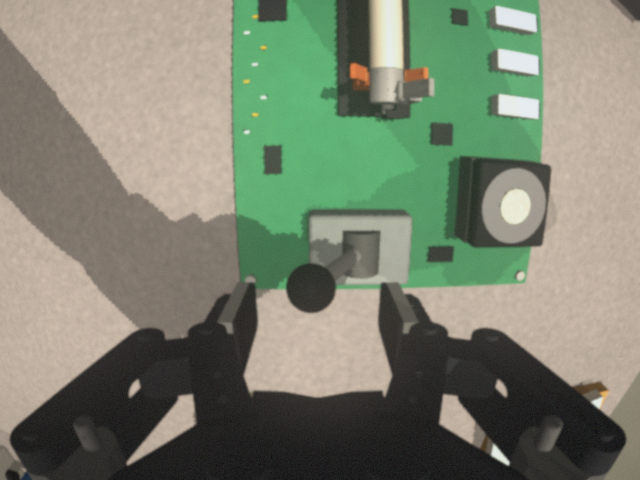

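The knob at (311,288) sits between the pads, about 9 mm short along the board's y. The jaw arm is closed over the fuse cap at (415,88). I'll descend and push towards board +x.

>>> apply_moves:
  plan:
    - {"claw": 0.2,"travel": [0,-0.9,0],"roll": 0}
    - {"claw": 0.2,"travel": [0,-0.9,-2],"roll": 0}
    - {"claw": 0.2,"travel": [0,-0.9,-4],"roll": 0}
    - {"claw": 0.2,"travel": [0,-0.9,-5.9],"roll": 0}
    - {"claw": 0.2,"travel": [0,-0.9,-5.9],"roll": 0}
    - {"claw": 0.2,"travel": [0,-0.9,-5.9],"roll": 0}

```text
clock: 12.32
tool_pos: [0.5344, -0.2701, 0.1422]
ee_rot: [0.577, 0.816, -0.0, -0.001]
wrist_force: [0.3, -0.3, -1.0]
opening: 0.0512
```

>>> apply_moves:
  plan:
    - {"claw": 0.2,"travel": [0.9,0.3,0],"roll": 0}
    - {"claw": 0.2,"travel": [1.9,0.65,0],"roll": 0}
    - {"claw": 0.2,"travel": [2.8,1.0,0],"roll": 0}
    - {"claw": 0.2,"travel": [3.8,1.35,0],"roll": 0}
    - {"claw": 0.2,"travel": [4.7,1.65,0],"roll": 0}
    - {"claw": 0.2,"travel": [5.6,2.0,0],"roll": 0}
    - {"claw": 0.2,"travel": [6.3,2.2,0],"roll": 0}
    - {"claw": 0.2,"travel": [6.6,2.35,0],"roll": 0}
    - {"claw": 0.2,"travel": [6.6,2.35,0],"roll": 0}

```text
clock: 13.07
tool_pos: [0.6021, -0.2461, 0.1428]
ee_rot: [0.577, 0.817, 0.0, 0.0]
wrist_force: [0.3, -0.2, 0.1]
opening: 0.0511
```

>>> apply_moves:
  plan:
    - {"claw": 0.2,"travel": [0.4,0.15,0],"roll": 0}
    - {"claw": 0.2,"travel": [0.7,0.25,0],"roll": 0}
    - {"claw": 0.2,"travel": [0.9,0.3,0],"roll": 0}
    - {"claw": 0.2,"travel": [0.9,0.3,0],"roll": 0}
    - {"claw": 0.2,"travel": [0.9,0.3,0],"roll": 0}

```text
clock: 13.48
tool_pos: [0.6065, -0.2444, 0.1421]
ee_rot: [0.578, 0.816, -0.003, -0.003]
wrist_force: [-8.5, -3.7, 2.3]
opening: 0.0514
```

The 9 N reaction says the lever is on its end stop. I'll centre the fingers on the knob, lift clear and check.

>>> apply_moves:
  plan:
    - {"claw": 0.2,"travel": [-1.6,-0.6,0],"roll": 0}
    - {"claw": 0.2,"travel": [-1.6,-0.6,0],"roll": 0}
    - {"claw": 0.2,"travel": [-1.6,-0.6,0],"roll": 0}
    - {"claw": 0.2,"travel": [-1.6,-0.6,4],"roll": 0}
    - {"claw": 0.2,"travel": [-1.6,-0.6,8],"roll": 0}
    - {"claw": 0.2,"travel": [-1.6,-0.6,12],"roll": 0}
    - {"claw": 0.2,"travel": [-1.6,-3,14],"roll": 0}
    - {"claw": 0.2,"travel": [-1.6,-3,14],"roll": 0}
    - {"claw": 0.2,"travel": [-1.6,-3,14],"roll": 0}

```text
clock: 14.23
tool_pos: [0.596, -0.2748, 0.2857]
ee_rot: [0.578, 0.816, 0.001, 0.003]
wrist_force: [0.8, 0.4, -0.1]
opening: 0.0512
```

Run:
```python
from h import *
np.set_printoptions(precision=4,suppress=True)
c=cap("wrist");s=bot.state();print(s["clock"],s["tool_pos"],s["wrist_force"])
sc=cap("scene");tp=cap("top")
o=np.zeros((380,800,3),np.uint8);o[:,:400]=c["image"][0:380,140:540]
b=cv2.resize(sc["image"][175:275,205:325],(400,333),interpolation=cv2.INTER_CUBIC);o[:333,400:]=b
cv2.imwrite("pics/v6.png",o[...,::-1])
for r in optics.landmark_of("wrist","isolator_tip")[:1]:
    t=atz(c,r["location"],.0965)[:2]-[.5671,-.2597];x=t@[.943,.333];print("tip",r,"xb",x,"angle",.5+np.arcsin(np.clip(x/.07,-1,1)))
R=[]
for nm,cc in(("scene",sc),("top",tp),("wrist",c)):
  for r in optics.landmark_of(nm,"fuse"):
    p=atz(cc,r["location"],.058)
    if np.hypot(*(p[:2]-[.5228,-.1059]))<.03: print(nm,r,p);R.append(ray(cc,r["location"]));break
print(tri(R))
```

```text
14.2833 [ 0.5948 -0.2737  0.2834] [-0.0155  0.2329 -0.4278]
tip {'location': [335.7, 192.2], 'conf': 0.7} xb 0.0361605446894605 angle 1.0428509807966835
scene {'location': [281.6, 224.5], 'conf': 0.78} [ 0.5302 -0.1079  0.058 ]
top {'location': [359.2, 236.9], 'conf': 0.57} [ 0.5262 -0.1099  0.058 ]
(array([ 0.5268, -0.1104,  0.0516]), [0.1, 0.1])
```

View pics/v6.png

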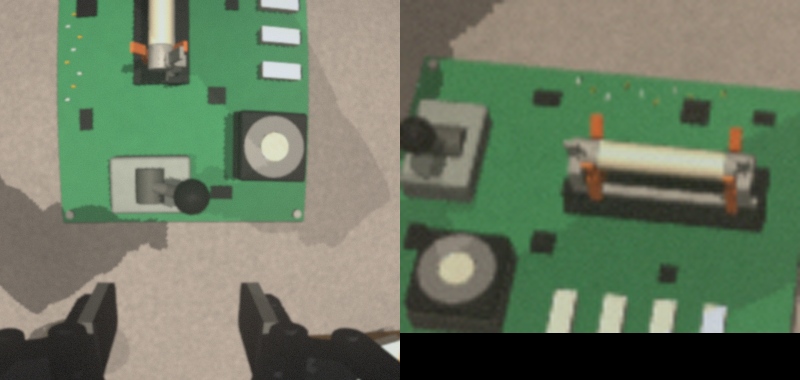

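The knob now leans to board +x, at crop (192,196), which is about 1.0 rad. The fuse lies down in both forks with the jaw over its caps, and the gripper is clear.

```bash
python3 -c "
from rig import bot
print(bot.job_done())"
```

```text
the job is handed in; nothing more can be done
None
```

I took the long fuse from the rest, pressed it past the jaw into the clip and let go. I then pushed the isolator lever over to its end stop and handed the job in at about 14.5 s of the 54 s allowed. The verdict isn't reported, so this rests on my own checks.

**Fuse position:** after release, the top camera's outline of the fuse put its centre about 1 mm from the seat I had measured. Its direction was within about 0.02 rad of the clip's.

**Fuse height and jaw:** pressing ended at a 19.5 N reaction, with the tool at the height that puts the fuse axis about 58 mm above the table. In the pictures, the jaw noses lie over the end caps.

**Isolator:** I pushed until the wrist felt about 9 N, and the last wrist picture puts the lever at about 1.04 rad. Its travel ends at 1.0.

**Robot and other objects:** the gripper was open and clear, with wrist force near zero. I never touched the smaller fuse, mug or meter, but I didn't measure their positions again at the end.

**Checks that disagreed:** the final network estimate from the scene and top cameras put the fuse centre about 6 mm low and 6 mm off sideways and along the clip. I set it aside because such estimates were already several mm off earlier, and it contradicts both the outline and the press depth. The top camera also gave a false knob position once, lying on the fuse, which I ignored.

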